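# Lock a suction hook and prove it with a spring scale

## Task

Turn the suction hook's grip clockwise until its sprung steel pin drops in and locks it, then prove the hook: draw the spring scale by its black handle, straight away from the hook, until the pointer stands at the long 10 N line, hold it there for two seconds, and ease it all the way back without letting it snap. Do not pull on the hook before it is locked nor past the line, as the brass rider keeps the highest reading; leave the scale lying on the glass with its ring still on the hook, and disturb nothing else.

Things in the scene. Friction and masses are not known exactly. Their poses are not given: they have to be found in the camera images.
- shelf: Thick glass shelf 240 x 740 mm on two steel brackets, its long side along its own y. Origin under its centre at counter level (z = 0); the top of the glass is 75 mm above it. Four steel dome nuts, 6 mm high, stand on the glass at x = +-105, y = +-235 mm. Fixed; its place and yaw vary.
- hook: Twist-lock suction hook stuck on the glass: black rubber cup 70 mm across, white housing 60 mm across up to 21 mm high, turn grip (cap) on top. Origin: on the glass under its centre. Its own -y is the load direction: a steel strap runs 66 mm that way to an upright 8 mm post (post). Fixed.
- cap: White turning cap of the suction hook: a disc 62 mm across, 22 to 30 mm above the glass, with an upright grip bar across its middle, 34 mm long along the cap's own x, 12 mm thick along its own y, standing from 30 to 52 mm above the glass. Origin on the turning axis at the level of the glass; z up. It turns only about z, with a steady drag of about 0.04 N m.
- cap_grip (a point): Middle of the cap's grip bar, on the turning axis, 44 mm above the glass. The cap turns clockwise seen from above (negative about z). Between 0.35 and 1.2 rad from the start the pin drops into a gap hidden under the cap, its place unknown; from then on the cap turns at most another 0.2 rad and is blocked, felt as a steady rise of turning moment past 0.25 N m.
- catch (a joint): Travel of the cap's sprung steel locking pin, in m: 0 while it rides on the hidden rim, 0.005 dropped home (locked). Its round head, 9 mm across, is seen on the cap 25 mm from the axis towards the cap's own +x; it stands 8 mm above the disc while riding, 3 mm when home. Its own spring (1 N) drops it; no pressing is needed.
- post (a point): The upright steel post of the suction hook, 8 mm thick, 30 mm high with a 12 mm ball on top; this point is on its axis 8 mm above the glass. The scale's ring lies round it.
- scale: Loose flat pocket spring scale, 0.1 kg, lying face up on the glass with its ring round the post. Origin: centre of the underside of the steel casing (34 wide, 110 long, 14 mm thick). Its own +y runs towards ring and hook, -y towards the black handle; z up. On the face: zero mark at y = -40 mm, marks every 10 mm (2 N), and the one long line right across the face, 10 N, at y = +10 mm.
- handle (a point): Centre of the black handle of the scale, 91 mm from the casing's centre towards -y and 12 mm above the glass. The handle is 20 mm wide (scale's x), 48 mm long (y), 20 mm high from the glass up, and ends in a 32 mm wide, 10 mm thick flange, whose inner face is 23 mm beyond this point. Grip it across its width.
- ring (a point): Centre of the scale's closed steel snap ring (wire 4 mm, opening about 16 wide, 34 mm long), 8 mm above the glass; it is fixed to the pull rod and pointer. At the start it has 2 to 22 mm of free slack on the post before the spring is loaded.
- pointer (a joint): Reading of the scale as pointer travel in m: how far the rod is drawn out of the casing against the spring, 0 at rest, 0.050 at the long line (10 N), stop at 0.066. The spring gives 200 N per m; the rider (0.5 N) and rubbing on the glass (up to 1 N) add to what the hand feels.
- rider (a joint): Brass drag rider beside the slot, 9 x 5 x 4 mm, in m on the same scale as the pointer: the pointer pushes it along and it stays at the highest reading. At the start it stands somewhere from 0.003 to 0.020.
- soap_dish: Stainless soap dish 135 x 95 x 22 mm at the left end of the shelf, origin under its centre. Bystander.
- soap_grid: Lift-off wire grid in the soap dish, 116 x 78 mm. Bystander.
- soap: Bar of soap on the grid, 80 x 52 x 22 mm. Bystander.
- brush_case: Pink plastic toothbrush case with hinged lid, 200 x 34 x 26 mm, at the right end of the shelf. Bystander.
- comb: Wooden comb 150 x 32 x 6 mm on the robot's side of the shelf. Bystander.
- jar: Cosmetic jar 51 mm across, 40 mm high, beyond the scale's ring. Bystander.
- tin: Round balm tin 39 mm across, 18 mm high, on the robot's side of the scale. Bystander.

How it is judged:
By the outcome, as a careful person would: the job done as asked, in the order asked, and still so for the second after the job is handed in, with the robot touching nothing.
It also fails if it takes over 62 s, if anything falls off the work surface, if the arm or the gripper's body presses on something with over 40 N, if the wrist force passes 120 N, or if a joint passes its speed limit or range.

## Robot

A 6-joint arm with a two-finger parallel gripper is mounted at the origin on the work surface. World frame = base frame: x ahead of the robot, y to its left, z up, the work surface at z = 0. Lengths are in m, angles in rad, forces in N, time in s.
With the tool pointing down it reaches from about 0.3 to 0.75 m from the base axis. Payload 8.5 kg.
Tool frame: the origin (TCP) lies midway between the tips of the shut fingers; the grasp point (between the pads) lies 19 mm behind it; z points along the fingers, x is the direction in which the jaws open and shut, and the axes are right-handed (so a half turn about z gives the same grasp; the last joint's range is limited). The gripper opens to 85 mm and grips with 20 to 120 N. Pads are 22 mm wide; open, the fingers measure 114 mm over their backs; the gripper's body (76 mm by 85 mm) begins 54 mm behind the grasp point. The pads swing forward as they close: fully open they stand 13 mm farther back than shut.
Start: joints at [-1.414, 0.381, 1.297, -0, 1.464, -0.215], TCP at [0.2, -0.512, 0.231] pointing down, gripper open.
Joint ranges: [-3.11, 3.11], [-0.89, 2.33], [0.22, 2.48], [-1.42, 4.56], [0.17, 2.85], [-2.88, 2.88]. Speed limits (rad/s): [2.39, 2.39, 3.14, 3.14, 3.14, 3.14].

## Interface

Orientations are given as [roll, pitch, yaw] about the fixed x, y, z axes, in that order (R = Rz(yaw) Ry(pitch) Rx(roll)).
In Python, from workcell import observe, grab_frame, close_job, search_frame, regions_of, pinpoint gives the robot as it stands.
- The arm moves only by the tool servo_tool, never from a script. Its argument "targets" is a list of rows, each an object with "linear": the shift along the tool's x, y, z in mm, a list of three; "roll": the turn about the tool's z in rad. A call has 1 to 5 rows; each row is the pose to reach, as a shift and turn from the pose commanded when the call began, along the tool's axes at that moment; what a row does not reach only later rows make up. A row lasts 1/10 s, in which the tool goes at most 50 mm and 8.59 degrees, less where a joint would pass 70% of its speed; a pose out of reach is approached as far as the arm can. A call with a gripper value outside its range is refused whole. "claw" is the opening, from 0 (shut) to 1 (fully open), set as the call begins (left out, the last holds). The fingers move at their own pace and stop on an object; the grip force is fixed at half the most. Time passes only in rows, so rows that repeat a pose let the fingers close. It gives the time, the measured TCP pose, the force and the opening at its end, in the units of the state.
- observe(): the state, without advancing time (a new reading comes with each control period).
- grab_frame(name): name is "scene" or "top" or "wrist"; returns a dict with "image" (384x512x3 uint8, red, green, blue), "fx", "fy", "cx", "cy" (pixels), "R" (3x3) and "t" (3): a world point X has camera coordinates R X + t; the wrist camera has in their place "mount" (4x4, takes a point from camera to tool coordinates, whose origin is the TCP and whose axes are the tool frame's). Camera axes: x right, y down, z forward; pixel columns grow to the right and rows downward; lengths in m; the calibration is good to about 2 mm. A picture is of the moment at which its call begins: read the wrist's pose just before it. There is no depth.
- close_job(): hands the job in, once; it reports no verdict.
Trained networks look in the newest picture that a camera, given by its name, has taken for a name from the list of things; names that differ only in an ending like _2 or _b are one class to them, and where a whole thing is asked for, a point or a joint stands for the part that bears it (a point fixed in the world has none). Each returns a list of dicts, best first, with "conf" (0 to 1); they miss things now and then, are a little off and sometimes report something else, mostly with a low value. They report only what shows in the picture. A call takes as long as a camera call.
- search_frame(camera, target): "position" ([x, y, z] in m, in world coordinates, good to about 4 mm: the middle of the surface that is visible of it).
- regions_of(camera, target): "region" (384x512 bool, what is visible of it).
- pinpoint(camera, target): "position" ([x, y, z] in m, in world coordinates, good to about 4 mm: a listed point, or the origin of a listed thing).
The state is a dict: "time": time; "q": joint angles; "joint_velocities": joint speeds; "tau": joint torques, N m; "ee_pos": TCP position; "tcp_rot": TCP orientation; "contact_force": force on the tool from outside, world axes, zero at the start; "wrist_torque": the same for the moment, N m; "finger_gap": finger opening in m.
Only numpy, scipy, OpenCV 4.12 (cv2) and the standard library are available. Lean on these libraries where they do the work, as an engineer would, in place of code of your own. Each camera call takes 0.05 s, during which the arm holds its last target.

## Working session

There is one attempt and no reset: what is moved stays moved. The work goes in short steps, Python scripts to look and compute and a tool call to move; the robot and the scene stay as the last step left them, time stands still between calls to the robot, and variables do not carry over. Pictures are saved under pics/ and viewed, and the job is handed in when it is done.

Besides the shell and the picture viewer there is one more tool, called by a JSON object that holds its "fn" and its "kwargs", one argument or row to a line. servo_tool: Moves the arm, as the interface text tells. Its arguments: {"type":"object","properties":{"targets":{"type":"array","items":{"type":"object","properties":{"linear":{"type":"array","items":{"type":"number"}},"roll":{"type":"number"}}}},"claw":{"type":"number"}},"required":["targets"]}

```bash
mkdir -p pics; ls; cat > h.py <<'E'
import numpy as np, cv2
from workcell import *
def save(name,fn,up=1):
    f=grab_frame(name); cv2.imwrite('pics/'+fn,cv2.cvtColor(f['image'],cv2.COLOR_RGB2BGR)); return f
E
python3 - <<'E'
from h import *
s=observe()
for k,v in s.items(): print(k,np.round(v,4))
for c in ['scene','top']:
    f=save(c,c+'0.png')
    for n in ['hook','cap','cap_grip','post','scale','handle','ring','shelf','tin','comb']:
        r=pinpoint(c,n)
        print(c,n,[(np.round(d['position'],4),round(d['conf'],2)) for d in r[:2]])
print(observe()['time'])
E
```

```text
pics
time 0.0
q [-1.4143  0.3812  1.2983 -0.      1.4636 -0.2153]
joint_velocities [-0.0001 -0.001  -0.001  -0.0002 -0.0024 -0.0002]
tau [ 9.00000e-04 -4.48465e+01 -2.31280e+01 -1.00000e-04  4.80000e-03
 -0.00000e+00]
ee_pos [ 0.1998 -0.5121  0.2307]
tcp_rot [-3.1413e+00  1.5000e-03 -1.1990e+00]
contact_force [-0.1102  0.4781  0.19  ]
wrist_torque [0.0235 0.0747 0.0097]
finger_gap 0.0857
scene hook [(array([ 0.5993, -0.0536,  0.0845]), 0.64), (array([0.5341, 0.2075, 0.0724]), 0.6)]
scene cap [(array([0.4461, 0.1448, 0.0751]), 0.27)]
scene cap_grip [(array([0.5385, 0.2026, 0.1219]), 0.81), (array([0.5522, 0.1293, 0.0863]), 0.75)]
scene post [(array([0.5505, 0.1414, 0.0857]), 0.63)]
scene scale [(array([0.5817, 0.0349, 0.0739]), 0.64)]
scene handle []
scene ring [(array([0.5213, 0.3532, 0.0758]), 0.62), (array([0.555 , 0.1338, 0.0837]), 0.61)]
scene shelf [(array([ 0.5571,  0.0345, -0.    ]), 0.98)]
scene tin [(array([0.4613, 0.009 , 0.0752]), 0.68)]
scene comb [(array([0.4468, 0.1483, 0.0747]), 0.73), (array([0.5498, 0.1383, 0.0819]), 0.43)]
top hook [(array([0.538 , 0.2032, 0.0729]), 0.81), (array([0.5276, 0.3509, 0.0784]), 0.27)]
top cap [(array([0.5359, 0.2039, 0.0755]), 0.96), (array([0.5797, 0.0352, 0.0773]), 0.64)]
top cap_grip [(array([0.5376, 0.2036, 0.1204]), 0.73)]
top post [(array([0.5569, 0.1418, 0.084 ]), 0.76)]
top scale [(array([0.5359, 0.2039, 0.1183]), 0.68), (array([0.5814, 0.0356, 0.0794]), 0.57)]
top handle [(array([ 0.5977, -0.0541,  0.0901]), 0.76), (array([0.5389, 0.2028, 0.0754]), 0.54)]
top ring [(array([0.5572, 0.1293, 0.0833]), 0.42)]
top shelf [(array([0.5568, 0.1302, 0.0837]), 0.66), (array([0.5506, 0.0349, 0.0016]), 0.57)]
top tin [(array([0.4693, 0.0043, 0.0723]), 0.63)]
top comb [(array([0.4413, 0.1504, 0.0766]), 0.76)]
1.1
```

```bash
python3 - <<'E'
import cv2
a=cv2.imread('pics/top0.png');b=cv2.imread('pics/scene0.png')
cv2.imwrite('pics/top0b.png',cv2.resize(a,(800,600),interpolation=cv2.INTER_CUBIC))
E
```

```text
(no output)
```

View pics/top0b.png

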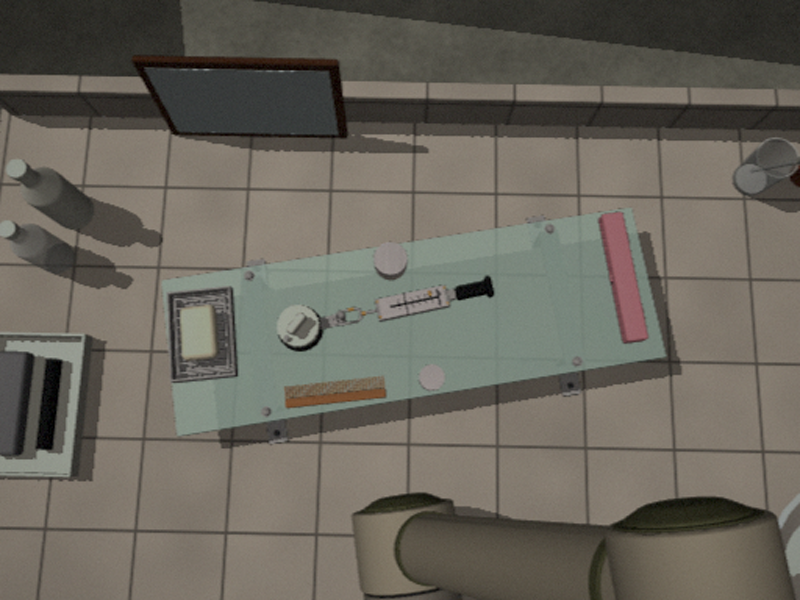

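View pics/scene0.png

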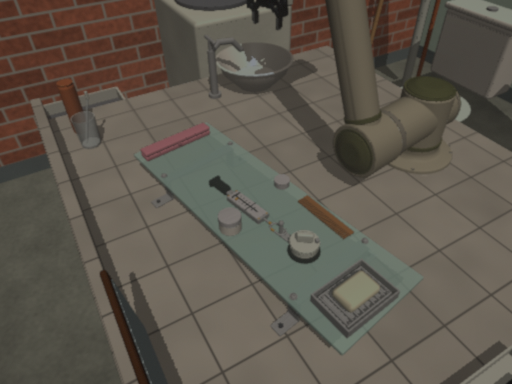

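```bash
python3 - <<'E'
import cv2
a=cv2.imread('pics/top0.png')
cv2.imwrite('pics/top0c.png',cv2.resize(a[165:235,165:325],(800,350),interpolation=cv2.INTER_CUBIC))
E
```

```text
(no output)
```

View pics/top0c.png

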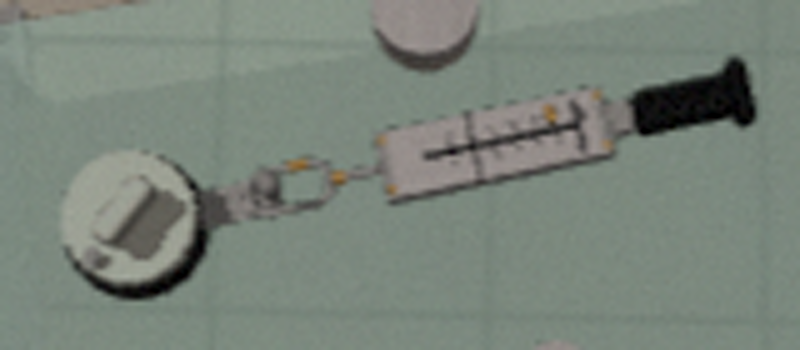

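{"fn": "servo_tool", "kwargs": {
  "targets": [
    {"linear":[-545,-573,0],"roll":-2.09},
    {"linear":[-545,-573,0],"roll":-2.09},
    {"linear":[-545,-573,0],"roll":-2.09},
    {"linear":[-545,-573,0],"roll":-2.09},
    {"linear":[-545,-573,0],"roll":-2.09}
  ],
  "claw": 1
}}

```text
time: 1.6
ee_pos: [0.3064, -0.2843, 0.2315]
tcp_rot: [3.141, -0.0, -0.443]
contact_force: [1.4, -0.6, 0.6]
finger_gap: 0.0855
```

```bash
cat >> h.py <<'E'
def plan(xyz=None,yaw=None,s=None):
    """tool-frame shift (mm) & roll to world target for a down tool"""
    s=s or observe(); p=np.array(s['ee_pos']); y=s['tcp_rot'][2]
    xyz=p if xyz is None else np.array(xyz); yaw=y if yaw is None else yaw
    d=(xyz-p)*1000; c,sn=np.cos(y),np.sin(y)
    r=-((yaw-y+np.pi)%(2*np.pi)-np.pi)
    print('t',round(s['time'],2),'pos',p.round(4),'rot',np.round(s['tcp_rot'],3),'F',np.round(s['contact_force'],1),'M',np.round(s['wrist_torque'],2),'gap',round(s['finger_gap'],4),'q',np.round(s['q'],2))
    print('shift',np.round([d[0]*c+d[1]*sn, d[0]*sn-d[1]*c, -d[2]],1),'roll',round(r,3))
E
python3 - <<'E'
from h import *
plan([.537,.203,.231],.89)
E
```

```text
t 1.6 pos [ 0.3064 -0.2843  0.2315] rot [ 3.141 -0.    -0.443] F [ 1.4 -0.6  0.6] M [-0.04 -0.07 -0.  ] gap 0.0855 q [-1.03  0.15  1.63  0.    1.36 -0.59]
shift [-8.000e-01 -5.391e+02  5.000e-01] roll -1.333
```

{"fn": "servo_tool", "kwargs": {
  "targets": [
    {"linear":[0,-539,0],"roll":-1.33},
    {"linear":[0,-539,0],"roll":-1.33},
    {"linear":[0,-539,0],"roll":-1.33},
    {"linear":[0,-539,0],"roll":-1.33},
    {"linear":[0,-539,0],"roll":-1.33}
  ]
}}

```text
time: 2.1
ee_pos: [0.415, -0.0589, 0.2316]
tcp_rot: [3.141, -0.001, 0.307]
contact_force: [0.1, -1.6, 0.5]
finger_gap: 0.0856
```

```bash
python3 - <<'E'
from h import *
plan([.537,.203,.231],.89)
E
```

```text
t 2.1 pos [ 0.415  -0.0589  0.2316] rot [ 3.141e+00 -1.000e-03  3.070e-01] F [ 0.1 -1.6  0.5] M [-0.01  0.   -0.01] gap 0.0856 q [-0.42  0.15  1.63 -0.    1.37 -0.73]
shift [ 195.4 -212.7    0.6] roll -0.583
```

{"fn": "servo_tool", "kwargs": {
  "targets": [
    {"linear":[195,-213,0],"roll":-0.58},
    {"linear":[195,-213,0],"roll":-0.58},
    {"linear":[195,-213,0],"roll":-0.58},
    {"linear":[195,-213,0],"roll":-0.58},
    {"linear":[195,-213,0],"roll":-0.58}
  ]
}}

```text
time: 2.6
ee_pos: [0.5216, 0.1676, 0.2314]
tcp_rot: [3.141, -0.0, 0.885]
contact_force: [2.0, -0.5, -0.1]
finger_gap: 0.0854
```

```bash
python3 - <<'E'
from h import *
plan([.537,.203,.231],.89)
s=observe()
f=save('wrist','w1.png')
print(f['mount'].round(3),f['fx'],f['cx'],f['cy'])
for n in ['cap','cap_grip','post','ring','catch']:
    print(n,[(np.round(d['position'],4),round(d['conf'],2)) for d in pinpoint('wrist',n)[:3]])
E
```

```text
t 2.6 pos [0.5216 0.1676 0.2314] rot [ 3.141 -0.     0.885] F [ 2.  -0.5 -0.1] M [ 0.01 -0.02  0.01] gap 0.0854 q [ 0.09  0.38  1.3  -0.    1.46 -0.79]
shift [ 37.2 -10.5   0.4] roll -0.005
[[ 1.    -0.001 -0.001  0.001]
 [ 0.001  0.948  0.317 -0.083]
 [ 0.    -0.317  0.948 -0.142]
 [ 0.     0.     0.     1.   ]] 328.98539833352714 259.3487749781682 192.48531309754347
cap [(array([0.5382, 0.2064, 0.0757]), 0.78), (array([0.5783, 0.0372, 0.0737]), 0.64)]
cap_grip [(array([0.5374, 0.2028, 0.118 ]), 0.74)]
post [(array([0.5529, 0.1401, 0.0836]), 0.74)]
ring [(array([0.5561, 0.1337, 0.0807]), 0.8), (array([0.4652, 0.0048, 0.0764]), 0.46)]Traceback (most recent call last):
  File "<stdin>", line 7, in <module>
ValueError: it knows: brush_case, cap, cap_grip, comb, handle, hook, jar, post, ring, scale, shelf, soap, soap_dish, soap_grid, tin
```

View pics/w1.png

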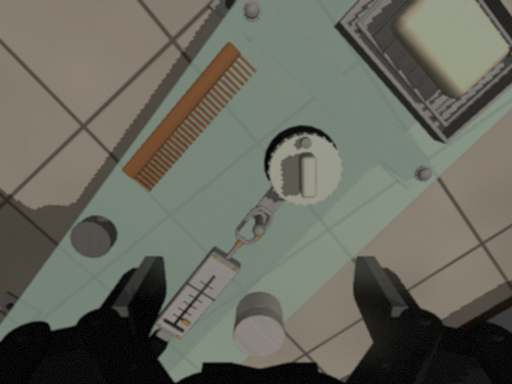

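```bash
cat >> h.py <<'E'
def ray(f,s,u,v,z):
    y=s['tcp_rot']; from scipy.spatial.transform import Rotation as Ro
    R=Ro.from_euler('xyz',y).as_matrix(); T=np.eye(4);T[:3,:3]=R;T[:3,3]=s['ee_pos']
    M=T@f['mount']; d=M[:3,:3]@np.array([(u-f['cx'])/f['fx'],(v-f['cy'])/f['fy'],1]); o=M[:3,3]
    return o+d*(z-o[2])/d[2]
E
python3 - <<'E'
from h import *
s=observe();f=save('wrist','w2.png')
im=cv2.imread('pics/w2.png')[110:290,150:370]
cv2.imwrite('pics/w2b.png',cv2.resize(im,None,fx=3.5,fy=3.3,interpolation=cv2.INTER_CUBIC))
print(s['ee_pos'],s['time'])
for n in ['cap','cap_grip','post','ring']:
    print(n,[(np.round(d['position'],4),round(d['conf'],2)) for d in pinpoint('wrist',n)[:3]])
for u,v,z in [(309,155,.127),(310,196,.127),(305,142,.113)]: print(ray(f,s,u,v,z))
E
```

```text
[0.52076303 0.16503608 0.23112534] 2.85
cap [(array([0.5352, 0.2078, 0.0752]), 0.68)]
cap_grip [(array([0.5358, 0.2019, 0.1177]), 0.56)]
post [(array([0.5518, 0.1398, 0.0835]), 0.93), (array([0.5367, 0.2046, 0.0782]), 0.36)]
ring [(array([0.5525, 0.1339, 0.0851]), 0.82)]
[0.52169609 0.21386548 0.127     ]
[0.54860503 0.19468536 0.127     ]
[0.51494117 0.21745587 0.113     ]
```

View pics/w2b.png

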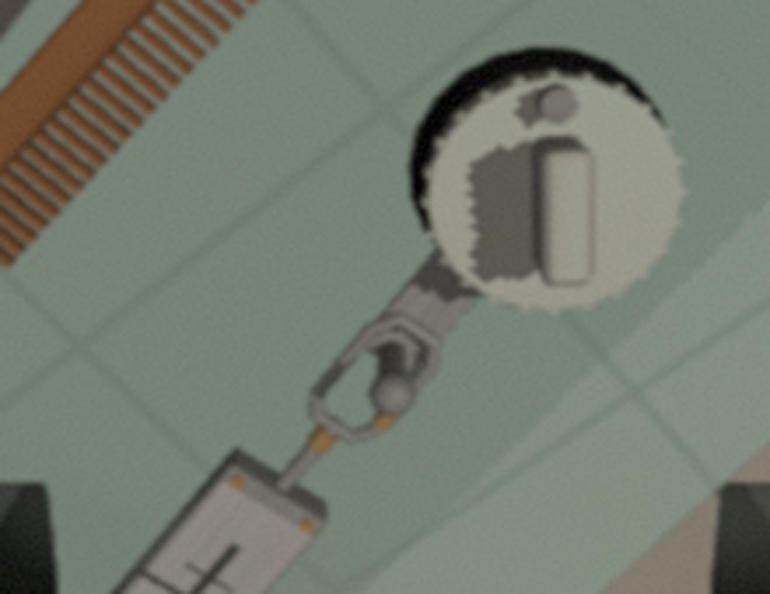

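```bash
python3 - <<'E'
from h import *
s=observe();f=save('wrist','w3.png')
im=cv2.imread('pics/w3.png')[110:220,240:370]
cv2.imwrite('pics/w3b.png',cv2.resize(im,None,fx=5,fy=5,interpolation=cv2.INTER_CUBIC))
c=ray(f,s,312.6,176,.127);print(c, ray(f,s,312.6,156,.127)-ray(f,s,312.6,196,.127))
s=observe();plan([c[0],c[1],.15],.885,s)
E
```

```text
[0.53727673 0.20532623 0.127     ] [-0.025884    0.01933318  0.        ]
t 3.15 pos [0.521  0.1645 0.2316] rot [ 3.141 -0.     0.88 ] F [ 0.3  0.6 -0.2] M [-0.02  0.    0.  ] gap 0.0853 q [ 0.09  0.37  1.31  0.    1.46 -0.79]
shift [ 41.9 -13.5  81.6] roll -0.005
```

View pics/w3b.png

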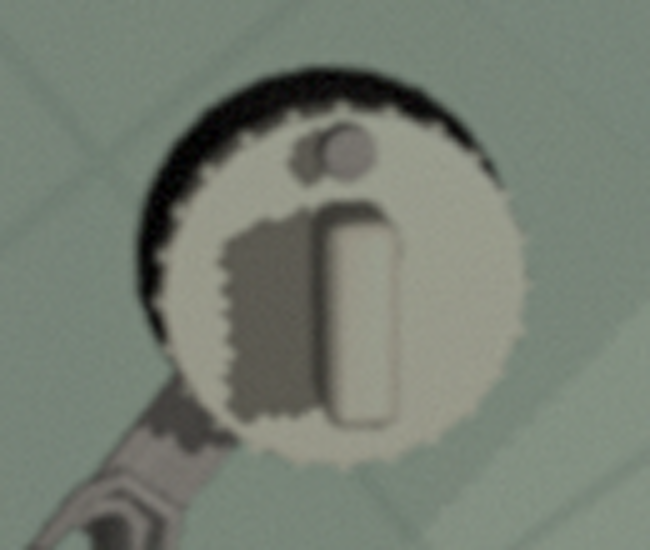

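{"fn": "servo_tool", "kwargs": {
  "targets": [
    {"linear":[20,-6,20],"roll":0},
    {"linear":[41,-13,50],"roll":0},
    {"linear":[41,-13,70],"roll":0},
    {"linear":[41,-13,70],"roll":0}
  ],
  "claw": 0.45
}}

```text
time: 3.55
ee_pos: [0.5359, 0.2049, 0.1588]
tcp_rot: [-3.138, 0.004, 0.881]
contact_force: [-0.0, 0.7, 0.8]
finger_gap: 0.0384
```

```bash
python3 - <<'E'
from h import *
s=observe();f=save('wrist','w4.png')
plan([.537,.2045,.109],.88,s)
print(pinpoint('wrist','cap_grip')[:2])
E
```

```text
t 3.55 pos [0.5359 0.2049 0.1588] rot [-3.138  0.004  0.881] F [-0.   0.7  0.8] M [-0.02 -0.01  0.05] gap 0.0384 q [ 0.16  0.48  1.34 -0.    1.32 -0.72]
shift [ 0.4  1.1 49.8] roll 0.001
[{'position': [0.537, 0.2019, 0.116], 'conf': 0.61}]
```

View pics/w4.png

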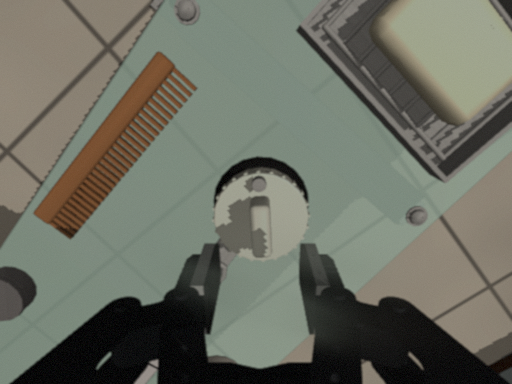

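```bash
python3 - <<'E'
from h import *
s=observe();f=save('wrist','w5.png')
im=cv2.imread('pics/w5.png')[150:290,180:340]
cv2.imwrite('pics/w5b.png',cv2.resize(im,None,fx=5,fy=4.2,interpolation=cv2.INTER_CUBIC)[:588])
s=observe();plan([.537,.2045,.109],.88,s)
for v in (197,224.5,252): print(ray(f,s,262,v,.127))
print(ray(f,s,259,184,.113))
E
```

```text
t 3.7 pos [0.5377 0.2048 0.1627] rot [ 3.14e+00 -1.00e-03  8.80e-01] F [ 0.1 -0.2  0.8] M [ 0.02 -0.04 -0.01] gap 0.0383 q [ 0.16  0.48  1.34 -0.    1.32 -0.72]
shift [-0.6 -0.3 53.7] roll 0.0
[0.52325463 0.219528   0.127     ]
[0.53649273 0.20861583 0.127     ]
[0.55052338 0.19705035 0.127     ]
[0.51949283 0.22042318 0.113     ]
```

View pics/w5b.png

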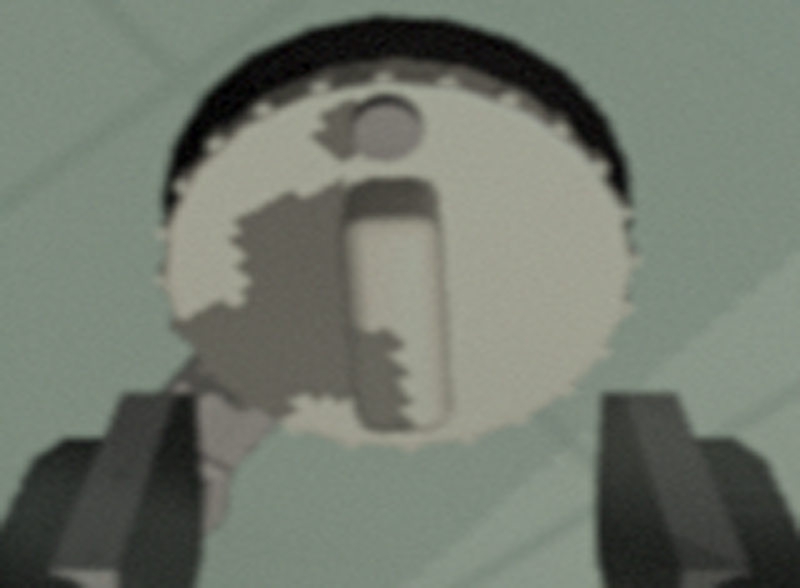

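{"fn": "servo_tool", "kwargs": {
  "targets": [
    {"linear":[0.5,-1,15],"roll":-0.04},
    {"linear":[0.5,-1,35],"roll":-0.04},
    {"linear":[0.5,-1,46],"roll":-0.04},
    {"linear":[0.5,-1,51],"roll":-0.04},
    {"linear":[0.5,-1,51],"roll":-0.04}
  ]
}}

```text
time: 4.2
ee_pos: [0.5368, 0.206, 0.1106]
tcp_rot: [3.141, -0.0, 0.921]
contact_force: [0.5, 0.1, 0.4]
finger_gap: 0.0385
```

```bash
python3 - <<'E'
from h import *
s=observe();f=save('wrist','w6.png')
s=observe();plan([.537,.206,.109],.92,s)
E
```

```text
t 4.25 pos [0.537  0.2062 0.1111] rot [ 3.141e+00 -1.000e-03  9.210e-01] F [-0.1  0.1  0.1] M [0.06 0.   0.05] gap 0.0384 q [ 0.16  0.53  1.41  0.    1.2  -0.76]
shift [-0.2  0.1  2.1] roll 0.001
```

View pics/w6.png

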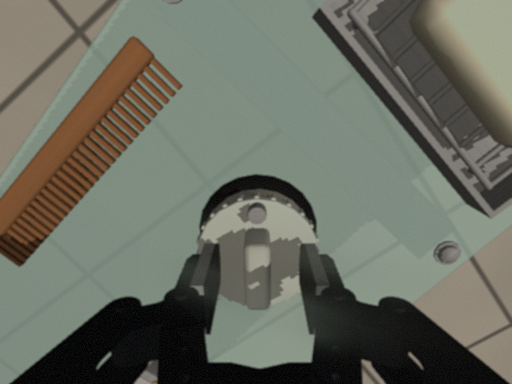

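{"fn": "servo_tool", "kwargs": {
  "targets": [
    {"linear":[0,0,0],"roll":0},
    {"linear":[0,0,0],"roll":0},
    {"linear":[0,0,0],"roll":0},
    {"linear":[0,0,0],"roll":0}
  ],
  "claw": 0.12
}}

```text
time: 4.65
ee_pos: [0.5363, 0.2055, 0.1113]
tcp_rot: [3.141, 0.001, 0.921]
contact_force: [-3.7, -4.9, 5.5]
finger_gap: 0.0113
```

```bash
python3 - <<'E'
from h import *
s=observe();plan([.537,.206,.109],.92,s)
E
```

```text
t 4.65 pos [0.5363 0.2055 0.1113] rot [3.141e+00 1.000e-03 9.210e-01] F [-3.7 -4.9  5.5] M [-0.79  0.66 -0.04] gap 0.0113 q [ 0.16  0.53  1.41 -0.    1.2  -0.76]
shift [0.8 0.2 2.3] roll 0.001
```

{"fn": "servo_tool", "kwargs": {
  "targets": [
    {"linear":[-0.8,0,-0.4],"roll":0.0},
    {"linear":[-0.8,0,-0.4],"roll":0.06},
    {"linear":[-0.8,0,-0.4],"roll":0.12},
    {"linear":[-0.8,0,-0.4],"roll":0.18},
    {"linear":[-0.8,0,-0.4],"roll":0.24}
  ]
}}

```text
time: 5.15
ee_pos: [0.5365, 0.2057, 0.1113]
tcp_rot: [3.141, -0.001, 0.679]
contact_force: [0.3, -1.5, 1.6]
finger_gap: 0.0111
```

```bash
python3 - <<'E'
from h import *
s=observe();plan([.537,.206,.109],.92,s)
E
```

```text
t 5.15 pos [0.5365 0.2057 0.1113] rot [ 3.141e+00 -1.000e-03  6.790e-01] F [ 0.3 -1.5  1.6] M [-0.03 -0.05  0.05] gap 0.0111 q [ 0.16  0.53  1.41  0.    1.2  -0.52]
shift [0.6 0.  2.3] roll -0.241
```

Forces are small and the moment is 0.05 N m, which matches the drag. Continuing.

{"fn": "servo_tool", "kwargs": {
  "targets": [
    {"linear":[0,0,0],"roll":0.05},
    {"linear":[0,0,0],"roll":0.1},
    {"linear":[0,0,0],"roll":0.15}
  ]
}}

```text
time: 5.45
ee_pos: [0.5368, 0.2058, 0.1113]
tcp_rot: [3.141, -0.002, 0.529]
contact_force: [1.2, 0.0, 0.3]
finger_gap: 0.0112
```

{"fn": "servo_tool", "kwargs": {
  "targets": [
    {"linear":[0,0,0],"roll":0.05},
    {"linear":[0,0,0],"roll":0.1}
  ]
}}

```text
time: 5.65
ee_pos: [0.5369, 0.2059, 0.1113]
tcp_rot: [3.141, -0.002, 0.429]
contact_force: [1.7, 0.4, 0.4]
finger_gap: 0.011
```

```bash
python3 - <<'E'
from h import *
s=observe();plan([.537,.206,.109],.92,s)
f=save('wrist','w7.png')
im=cv2.imread('pics/w7.png')[150:330,180:340]
cv2.imwrite('pics/w7b.png',cv2.resize(im,None,fx=3.3,fy=3.3,interpolation=cv2.INTER_CUBIC))
E
```

```text
t 5.65 pos [0.5369 0.2059 0.1113] rot [ 3.141e+00 -2.000e-03  4.290e-01] F [1.7 0.4 0.4] M [ 0.15 -0.3   0.08] gap 0.011 q [ 0.16  0.53  1.41  0.    1.2  -0.27]
shift [ 0.2 -0.1  2.3] roll -0.491
```

View pics/w7b.png

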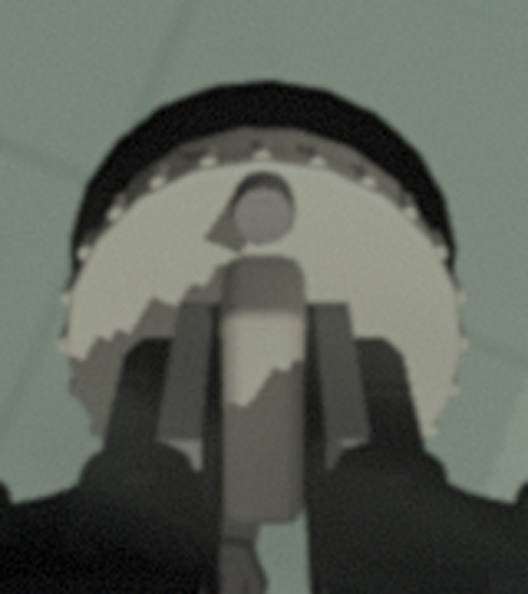

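{"fn": "servo_tool", "kwargs": {
  "targets": [
    {"linear":[0,0,0],"roll":0.05},
    {"linear":[0,0,0],"roll":0.1}
  ]
}}

```text
time: 5.9
ee_pos: [0.537, 0.2059, 0.1113]
tcp_rot: [3.142, -0.003, 0.33]
contact_force: [2.6, 1.9, 0.6]
finger_gap: 0.011
```

{"fn": "servo_tool", "kwargs": {
  "targets": [
    {"linear":[0,0,0],"roll":0.05},
    {"linear":[0,0,0],"roll":0.1}
  ]
}}

```text
time: 6.1
ee_pos: [0.5372, 0.206, 0.1113]
tcp_rot: [-3.141, -0.003, 0.23]
contact_force: [2.5, 1.7, 1.6]
finger_gap: 0.0108
```

```bash
python3 - <<'E'
from h import *
s=observe();plan([.537,.206,.109],.92,s)
f=save('wrist','w8.png')
im=cv2.imread('pics/w8.png')[150:330,180:340]
cv2.imwrite('pics/w8b.png',cv2.resize(im,None,fx=3.3,fy=3.3,interpolation=cv2.INTER_CUBIC))
E
```

```text
t 6.1 pos [0.5372 0.206  0.1113] rot [-3.141e+00 -3.000e-03  2.300e-01] F [2.5 1.7 1.6] M [ 0.23 -0.6   0.05] gap 0.0108 q [ 0.16  0.53  1.41  0.    1.19 -0.07]
shift [-0.2 -0.1  2.3] roll -0.69
```

View pics/w8b.png

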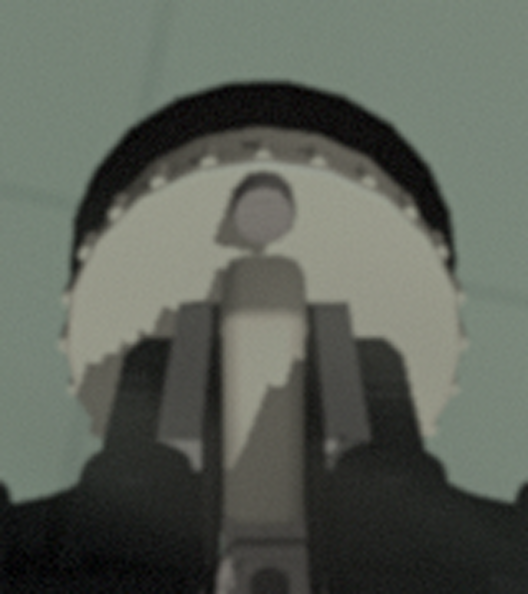

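{"fn": "servo_tool", "kwargs": {
  "targets": [
    {"linear":[0.3,0,0],"roll":0.05},
    {"linear":[0.3,0,0],"roll":0.1}
  ]
}}

```text
time: 6.35
ee_pos: [0.5374, 0.206, 0.1113]
tcp_rot: [-3.141, -0.003, 0.131]
contact_force: [2.2, 1.2, 1.2]
finger_gap: 0.0109
```

{"fn": "servo_tool", "kwargs": {
  "targets": [
    {"linear":[0,0,0],"roll":0.05},
    {"linear":[0,0,0],"roll":0.1}
  ]
}}

```text
time: 6.55
ee_pos: [0.5375, 0.206, 0.1113]
tcp_rot: [-3.141, -0.003, 0.031]
contact_force: [4.0, 1.3, 0.8]
finger_gap: 0.0112
```

```bash
python3 - <<'E'
from h import *
s=observe();plan([.537,.206,.109],.92,s)
f=save('wrist','w9.png')
im=cv2.imread('pics/w9.png')[150:330,180:340]
cv2.imwrite('pics/w9b.png',cv2.resize(im,None,fx=3.3,fy=3.3,interpolation=cv2.INTER_CUBIC))
E
```

```text
t 6.55 pos [0.5375 0.206  0.1113] rot [-3.141e+00 -3.000e-03  3.100e-02] F [4.  1.3 0.8] M [ 0.25 -0.68  0.07] gap 0.0112 q [0.16 0.53 1.41 0.   1.2  0.13]
shift [-0.5 -0.   2.3] roll -0.889
```

View pics/w9b.png

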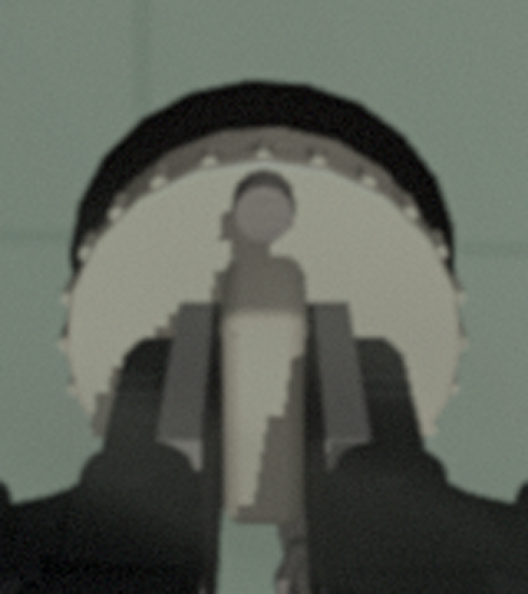

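{"fn": "servo_tool", "kwargs": {
  "targets": [
    {"linear":[0.5,0,0],"roll":0.05},
    {"linear":[0.5,0,0],"roll":0.1}
  ]
}}

```text
time: 6.8
ee_pos: [0.5378, 0.206, 0.1113]
tcp_rot: [-3.141, -0.002, -0.068]
contact_force: [3.1, 2.7, 2.7]
finger_gap: 0.0108
```

{"fn": "servo_tool", "kwargs": {
  "targets": [
    {"linear":[0,0,0],"roll":0.05},
    {"linear":[0,0,0],"roll":0.1}
  ]
}}

```text
time: 7.0
ee_pos: [0.5378, 0.206, 0.1113]
tcp_rot: [-3.14, -0.002, -0.168]
contact_force: [3.1, 2.5, 1.2]
finger_gap: 0.0108
```

```bash
python3 - <<'E'
from h import *
s=observe();plan([.537,.206,.109],.92,s)
f=save('wrist','w10.png')
im=cv2.imread('pics/w10.png')[150:330,180:340]
cv2.imwrite('pics/w10b.png',cv2.resize(im,None,fx=3.3,fy=3.3,interpolation=cv2.INTER_CUBIC))
E
```

```text
t 7.0 pos [0.5378 0.206  0.1113] rot [-3.14e+00 -2.00e-03 -1.68e-01] F [3.1 2.5 1.2] M [ 0.24 -0.68  0.31] gap 0.0108 q [0.16 0.53 1.41 0.   1.2  0.33]
shift [-0.8  0.1  2.3] roll -1.088
```

View pics/w10b.png

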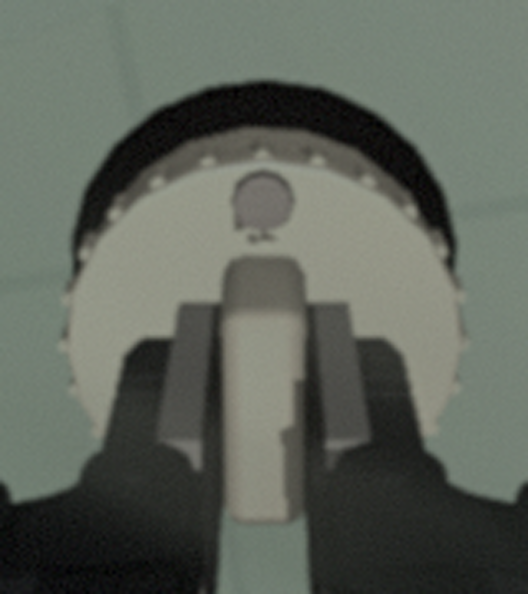

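{"fn": "servo_tool", "kwargs": {
  "targets": [
    {"linear":[0,0,0],"roll":0},
    {"linear":[0,0,0],"roll":0},
    {"linear":[0,0,-25],"roll":0},
    {"linear":[0,0,-70],"roll":0},
    {"linear":[0,0,-105],"roll":0}
  ],
  "claw": 0.5
}}

```text
time: 7.55
ee_pos: [0.5366, 0.2056, 0.2175]
tcp_rot: [3.141, 0.001, -0.167]
contact_force: [0.4, -0.4, 0.1]
finger_gap: 0.0427
```

```bash
python3 - <<'E'
from h import *
s=observe();plan([.59,-.06,.215],.22,s)
E
```

```text
t 7.55 pos [0.5366 0.2056 0.2175] rot [ 3.141e+00  1.000e-03 -1.670e-01] F [ 0.4 -0.4  0.1] M [ 0.01 -0.05  0.03] gap 0.0427 q [ 0.16  0.43  1.25 -0.    1.46  0.33]
shift [ 96.9 253.    2.5] roll -0.387
```

{"fn": "servo_tool", "kwargs": {
  "targets": [
    {"linear":[97,253,0],"roll":-0.387},
    {"linear":[97,253,0],"roll":-0.387},
    {"linear":[97,253,0],"roll":-0.387},
    {"linear":[97,253,0],"roll":-0.387},
    {"linear":[97,253,0],"roll":-0.387}
  ]
}}

```text
time: 8.05
ee_pos: [0.584, -0.0336, 0.2155]
tcp_rot: [-3.141, 0.001, 0.22]
contact_force: [1.1, 0.3, -0.4]
finger_gap: 0.0429
```

```bash
python3 - <<'E'
from h import *
s=observe();plan([.59,-.06,.215],.22,s)
f=save('wrist','w11.png'); s=observe(); f=save('wrist','w11.png');plan([.59,-.06,.215],.22,s)
for n in ['handle','scale','ring','post','hook','cap']:
    print(n,[(np.round(d['position'],4),round(d['conf'],2)) for d in pinpoint('wrist',n)[:3]])
E
```

```text
t 8.05 pos [ 0.584  -0.0336  0.2155] rot [-3.141e+00  1.000e-03  2.200e-01] F [ 1.1  0.3 -0.4] M [ 0.01 -0.05  0.  ] gap 0.0429 q [-0.26  0.45  1.22  0.    1.47 -0.48]
shift [ 0.1 27.1  0.5] roll -0.0
t 8.1 pos [ 0.5854 -0.0407  0.2151] rot [3.139e+00 1.000e-03 2.140e-01] F [-0.5 -6.4 -0.2] M [-0.2   0.04 -0.02] gap 0.0426 q [-0.27  0.46  1.22 -0.    1.46 -0.48]
shift [ 0.4 19.9  0.1] roll -0.006
handle [(array([ 0.6001, -0.0534,  0.0852]), 0.81), (array([0.5777, 0.0395, 0.0745]), 0.43)]
scale [(array([0.5788, 0.0373, 0.0747]), 0.88)]
ring []
post [(array([ 0.5562,  0.0373, -0.0033]), 0.64)]
hook []
cap []
```

View pics/w11.png

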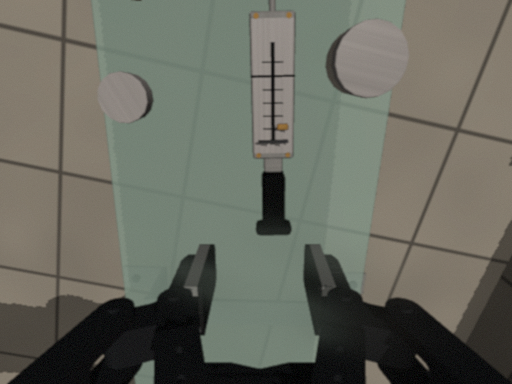

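```bash
python3 - <<'E'
from h import *
s=observe();f=save('wrist','w12.png');plan([.59,-.06,.215],.22,s)
for n in ['handle','scale','ring']:
    print(n,[(np.round(d['position'],4),round(d['conf'],2)) for d in pinpoint('wrist',n)[:3]])
im=cv2.imread('pics/w12.png')[0:240,210:340]
cv2.imwrite('pics/w12b.png',cv2.resize(im,None,fx=4,fy=2.5,interpolation=cv2.INTER_CUBIC))
E
```

```text
t 8.45 pos [ 0.5841 -0.0304  0.2158] rot [-3.141  0.     0.22 ] F [-0.5 -0.8  0.1] M [0.03 0.04 0.  ] gap 0.0425 q [-0.25  0.45  1.22  0.    1.46 -0.47]
shift [-0.7 30.2  0.8] roll 0.0
handle [(array([ 0.5979, -0.0538,  0.085 ]), 0.59)]
scale [(array([0.578 , 0.0366, 0.0754]), 0.66)]
ring []
```

View pics/w12b.png

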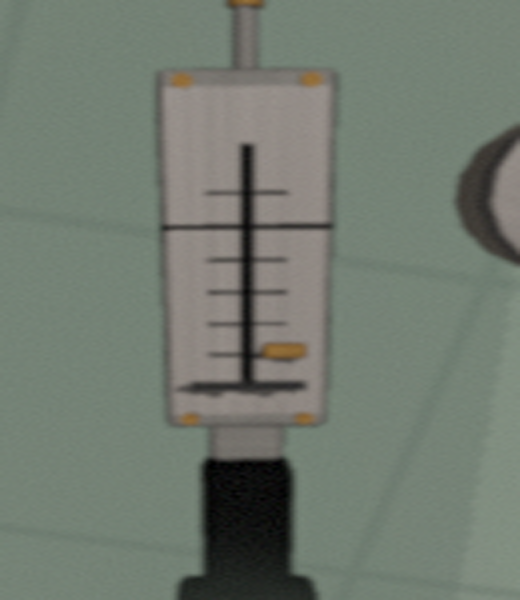

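```bash
python3 - <<'E'
from h import *
s=observe();f=save('wrist','w13.png')
for u,v,z in [(271.9,184,.095),(271.9,207,.095),(271.9,231,.095),(272,58/2.5*0+75/2.5,.089),(271.8,168.5,.089),(271.8,91,.089)]: print(ray(f,s,u,v,z).round(4))
a=ray(f,s,271.9,168.5,.089);b=ray(f,s,271.9,30,.089);d=b-a;print(np.hypot(*d[:2]),np.arctan2(-d[0],d[1]))
plan([.5985,-.054,.096],.225,s)
E
```

```text
[ 0.5939 -0.0263  0.095 ]
[ 0.5985 -0.0464  0.095 ]
[ 0.6037 -0.0683  0.095 ]
[0.5674 0.0879 0.089 ]
[ 0.5913 -0.0148  0.089 ]
[0.5771 0.0458 0.089 ]
0.105419515216635 0.23000197886820198
t 8.65 pos [ 0.5843 -0.0309  0.2159] rot [ 3.142 -0.     0.219] F [-0.3 -0.4  0.2] M [-0.01  0.01 -0.02] gap 0.0428 q [-0.26  0.45  1.22  0.    1.46 -0.47]
shift [  8.8  25.6 119.9] roll -0.006
```

{"fn": "servo_tool", "kwargs": {
  "targets": [
    {"linear":[4,9,35],"roll":-0.009},
    {"linear":[8,18,70],"roll":-0.009},
    {"linear":[10.6,23.4,95],"roll":-0.009},
    {"linear":[10.6,23.4,107],"roll":-0.009},
    {"linear":[10.6,23.4,107],"roll":-0.009}
  ]
}}

```text
time: 9.2
ee_pos: [0.5992, -0.0519, 0.1075]
tcp_rot: [-3.14, 0.002, 0.227]
contact_force: [-0.4, -0.1, 0.2]
finger_gap: 0.043
```

```bash
python3 - <<'E'
from h import *
f=save('wrist','w14.png');s=observe();f=save('wrist','w14.png');plan([.5997,-.0515,.079],.228,s)
im=cv2.imread('pics/w14.png')
cv2.imwrite('pics/w14b.png',cv2.resize(im,(800,600),interpolation=cv2.INTER_CUBIC))
E
```

```text
t 9.25 pos [ 0.5999 -0.0519  0.1091] rot [-3.141  0.     0.227] F [0.1 0.3 0.2] M [-0.09 -0.03  0.03] gap 0.0425 q [-0.28  0.58  1.33  0.    1.23 -0.51]
shift [-0.  -0.5 30.1] roll -0.001
```

View pics/w14b.png

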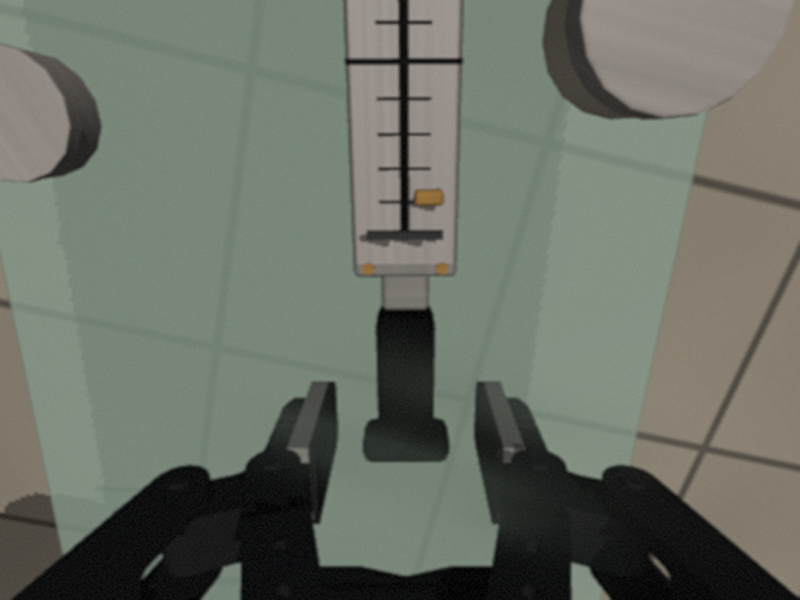

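{"fn": "servo_tool", "kwargs": {
  "targets": [
    {"linear":[0,-0.5,12],"roll":0},
    {"linear":[0,-0.5,24],"roll":0},
    {"linear":[0,-0.5,29.5],"roll":0},
    {"linear":[0,-0.5,29.5],"roll":0}
  ]
}}

```text
time: 9.7
ee_pos: [0.5992, -0.0516, 0.0781]
tcp_rot: [-3.141, 0.002, 0.227]
contact_force: [1.6, 0.5, -0.4]
finger_gap: 0.0427
```

```bash
python3 - <<'E'
from h import *
f=save('wrist','w15.png');s=observe();plan([.5997,-.0515,.079],.228,s)
E
```

```text
t 9.75 pos [ 0.5996 -0.0517  0.0788] rot [-3.141e+00  1.000e-03  2.270e-01] F [-0.2 -0.7  0.1] M [-0.   -0.03  0.01] gap 0.0427 q [-0.28  0.61  1.36 -0.    1.17 -0.51]
shift [ 0.2 -0.2 -0.2] roll -0.001
```

View pics/w15.png

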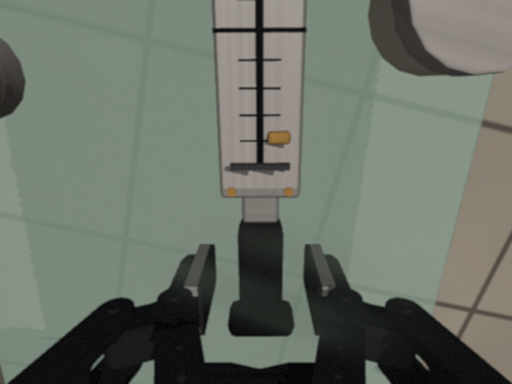

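```bash
python3 - <<'E'
from h import *
f=grab_frame('wrist');Mi=np.linalg.inv(f['mount'])
for y in (-24,-11,0,11,23):
    p=Mi@np.array([0,y/1e3,-.016,1]);print(y,f['fy']*p[1]/p[2]+f['cy'])
E
```

```text
-24 230.4187838902672
-11 257.8167891013284
0 279.7867465816181
11 300.7276678987451
23 322.4815351450392
```

```bash
python3 - <<'E'
from h import *
f=save('wrist','w16.png');Mi=np.linalg.inv(f['mount'])
for y in (14,17,20,23,28,33):
  for z in (.016,.0,-.004):
    p=Mi@np.array([0,y/1e3,-z,1]);print(y,z,round(f['fy']*p[1]/p[2]+f['cy']),end=' | ')
im=cv2.imread('pics/w16.png')[180:350,180:340]
cv2.imwrite('pics/w16b.png',cv2.convertScaleAbs(cv2.resize(im,None,fx=3.5,fy=3.5,interpolation=cv2.INTER_CUBIC),alpha=2.2))
E
```

```text
14 0.016 306 | 14 0.0 286 | 14 -0.004 281 | 17 0.016 312 | 17 0.0 291 | 17 -0.004 286 | 20 0.016 317 | 20 0.0 296 | 20 -0.004 291 | 23 0.016 322 | 23 0.0 301 | 23 -0.004 296 | 28 0.016 331 | 28 0.0 309 | 28 -0.004 304 | 33 0.016 340 | 33 0.0 317 | 33 -0.004 312 |
```

View pics/w16b.png

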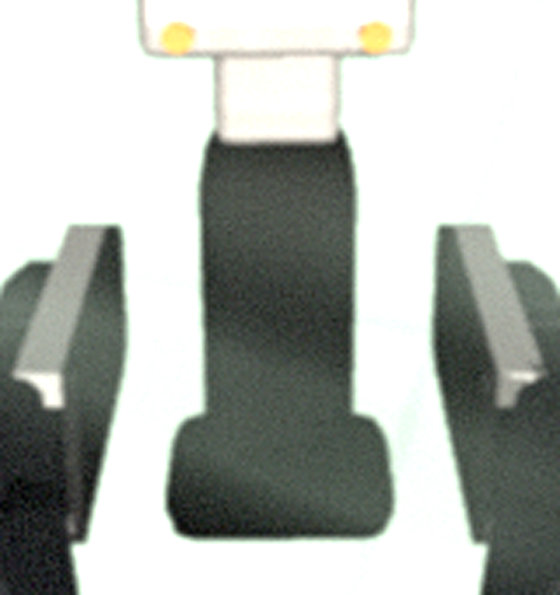

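{"fn": "servo_tool", "kwargs": {
  "targets": [
    {"linear":[0,-1.5,0],"roll":0},
    {"linear":[0,-1.5,0],"roll":0},
    {"linear":[0,-1.5,0],"roll":0},
    {"linear":[0,-1.5,0],"roll":0}
  ],
  "claw": 0.15
}}

```text
time: 10.25
ee_pos: [0.5996, -0.0502, 0.0798]
tcp_rot: [3.141, -0.001, 0.227]
contact_force: [-1.0, 0.7, 5.8]
finger_gap: 0.0185
```

```bash
python3 - <<'E'
from h import *
f=save('wrist','w17.png');s=observe();plan([.5997,-.0515,.079],.228,s)
E
```

```text
t 10.3 pos [ 0.5996 -0.0502  0.0798] rot [ 3.141e+00 -1.000e-03  2.270e-01] F [0.2 0.8 6.2] M [0.27 0.19 0.05] gap 0.0186 q [-0.28  0.61  1.36  0.    1.17 -0.51]
shift [-0.2  1.3  0.8] roll -0.001
```

View pics/w17.png

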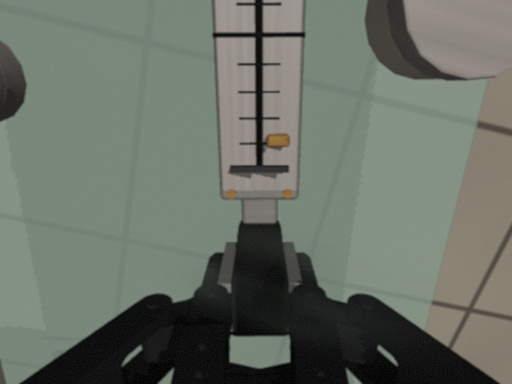

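{"fn": "servo_tool", "kwargs": {
  "targets": [
    {"linear":[0,0,-0.6],"roll":0},
    {"linear":[0,1,-0.6],"roll":0},
    {"linear":[0,2,-0.6],"roll":0},
    {"linear":[0,4,-0.6],"roll":0},
    {"linear":[0,6,-0.6],"roll":0}
  ]
}}

```text
time: 10.8
ee_pos: [0.6007, -0.0562, 0.0799]
tcp_rot: [-3.141, 0.0, 0.227]
contact_force: [-1.1, 3.4, 3.5]
finger_gap: 0.0186
```

```bash
cat >> h.py <<'E'
def look(fn):
    f=save('wrist',fn+'.png');s=observe();y=s['tcp_rot'][2];ty=np.array([np.sin(y),-np.cos(y),0]);F=np.array(s['contact_force']);p=np.array(s['ee_pos'])
    print('t',round(s['time'],2),'F along pull',round(F@ty,2),'side',round(F@[np.cos(y),np.sin(y),0],2),'Fz',round(F[2],2),'drawn mm',round(1e3*(p-[.5996,-.0502,.0798])@ty,2),'side mm',round(1e3*(p-[.5996,-.0502,.0798])@[np.cos(y),np.sin(y),0],2),'z',p[2].round(4),'gap',round(s['finger_gap'],4))
    im=cv2.imread('pics/'+fn+'.png')[0:210,200:320]
    cv2.imwrite('pics/'+fn+'b.png',cv2.resize(im,None,fx=4,fy=2.8,interpolation=cv2.INTER_CUBIC))
E
python3 -c "
from h import *
look('p1')"
```

```text
t 10.85 F along pull -2.28 side 0.1 Fz 3.1 drawn mm 6.41 side mm -0.23 z 0.0798 gap 0.0187
```

View pics/p1b.png

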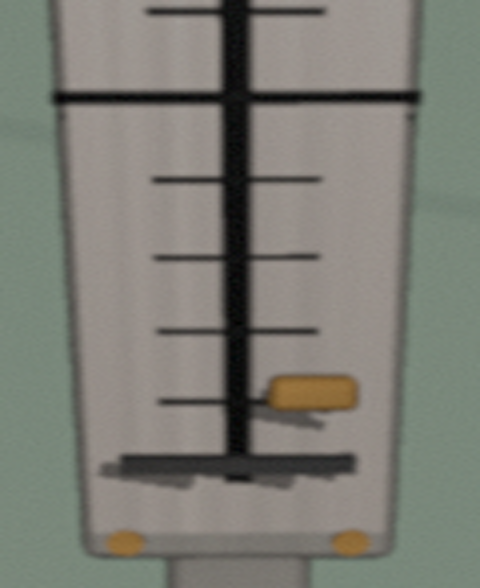

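{"fn": "servo_tool", "kwargs": {
  "targets": [
    {"linear":[0,1.5,-0.4],"roll":0},
    {"linear":[0,3,-0.4],"roll":0},
    {"linear":[0,4.5,-0.4],"roll":0},
    {"linear":[0,6,-0.4],"roll":0},
    {"linear":[0,8,-0.4],"roll":0}
  ]
}}

```text
time: 11.35
ee_pos: [0.6024, -0.0639, 0.08]
tcp_rot: [-3.141, 0.0, 0.227]
contact_force: [-0.4, 2.3, -0.5]
finger_gap: 0.0187
```

```bash
python3 -c "
from h import *
look('p2')"
```

```text
t 11.4 F along pull -1.91 side -0.64 Fz -0.98 drawn mm 14.31 side mm -0.33 z 0.0801 gap 0.0184
```

View pics/p2b.png

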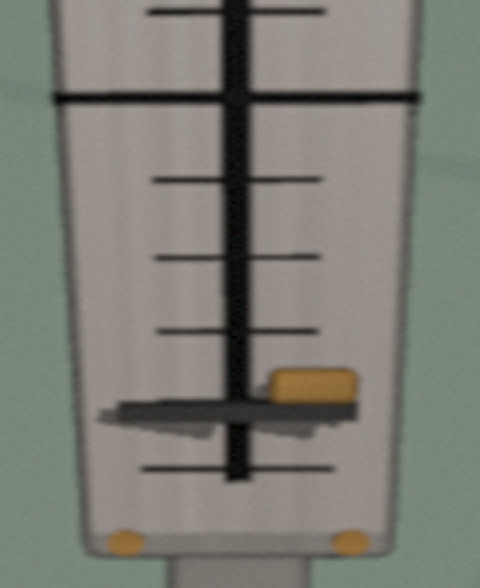

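{"fn": "servo_tool", "kwargs": {
  "targets": [
    {"linear":[0,2,0.1],"roll":0},
    {"linear":[0,4,0.1],"roll":0},
    {"linear":[0,6,0.1],"roll":0},
    {"linear":[0,8,0.1],"roll":0},
    {"linear":[0,10,0.1],"roll":0}
  ]
}}

```text
time: 11.9
ee_pos: [0.6047, -0.0736, 0.08]
tcp_rot: [-3.141, 0.0, 0.227]
contact_force: [-0.3, 3.9, -1.3]
finger_gap: 0.0184
```

{"fn": "servo_tool", "kwargs": {
  "targets": [
    {"linear":[0,2,0],"roll":0},
    {"linear":[0,4,0],"roll":0},
    {"linear":[0,6,0],"roll":0},
    {"linear":[0,8,0],"roll":0},
    {"linear":[0,10,0],"roll":0}
  ]
}}

```text
time: 12.4
ee_pos: [0.6069, -0.0832, 0.08]
tcp_rot: [-3.141, 0.0, 0.227]
contact_force: [-1.4, 6.2, -0.7]
finger_gap: 0.0186
```

```bash
python3 -c "
from h import *
look('p3')"
```

```text
t 12.45 F along pull -5.27 side 0.36 Fz -2.23 drawn mm 34.03 side mm -0.32 z 0.08 gap 0.0186
```

View pics/p3b.png

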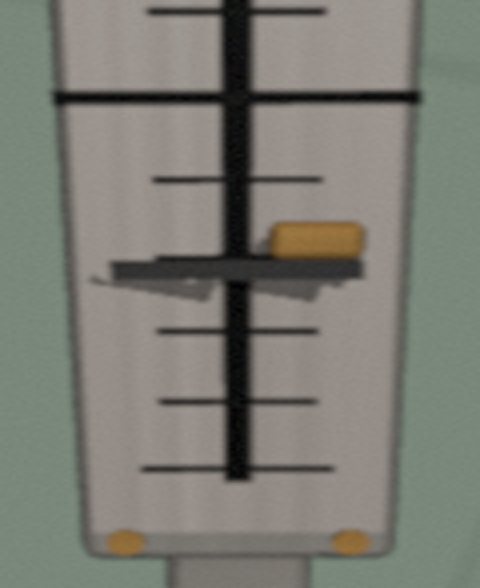

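{"fn": "servo_tool", "kwargs": {
  "targets": [
    {"linear":[0,2,0.2],"roll":0},
    {"linear":[0,4,0.2],"roll":0},
    {"linear":[0,6,0.2],"roll":0},
    {"linear":[0,8,0.2],"roll":0},
    {"linear":[0,10,0.2],"roll":0}
  ]
}}

```text
time: 12.95
ee_pos: [0.609, -0.0923, 0.0799]
tcp_rot: [-3.14, 0.0, 0.227]
contact_force: [-1.2, 7.6, 0.5]
finger_gap: 0.0186
```

{"fn": "servo_tool", "kwargs": {
  "targets": [
    {"linear":[0,2,0],"roll":0},
    {"linear":[0,4,0],"roll":0},
    {"linear":[0,6,0],"roll":0},
    {"linear":[0,7,0],"roll":0}
  ]
}}

```text
time: 13.35
ee_pos: [0.6105, -0.0989, 0.0798]
tcp_rot: [-3.139, 0.001, 0.227]
contact_force: [-1.9, 10.6, 0.8]
finger_gap: 0.0185
```

```bash
python3 -c "
from h import *
look('p4')"
```

```text
t 13.4 F along pull -8.73 side 0.52 Fz 0.32 drawn mm 49.95 side mm -0.36 z 0.0799 gap 0.0181
```

View pics/p4b.png

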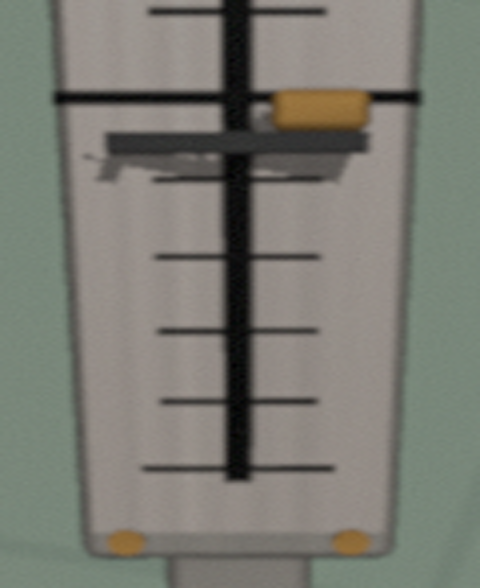

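```bash
cat > fit.py <<'E'
from h import *
from scipy.signal import find_peaks
from scipy.optimize import curve_fit
def marks(fn,show=True):
    g=cv2.cvtColor(cv2.imread('pics/'+fn+'.png'),cv2.COLOR_BGR2GRAY).astype(float)
    # col 245..253 left of slot
    c=g[0:190,243:252].mean(1); b=cv2.medianBlur(c.astype(np.float32).reshape(-1,1),5).ravel()
    x=np.arange(190); dark=np.clip(c.max()*0.97-c,0,None)
    pk,pr=find_peaks(-c,prominence=4)
    out=[]
    for p in pk:
        sl=slice(max(p-4,0),p+5); bg=max(c[sl].max(),0); w=np.clip(bg-c[sl]-0.3*(bg-c[p]),0,None)
        out.append((round((w*x[sl]).sum()/w.sum(),2),round(bg-c[p],0)))
    return out
if __name__=='__main__':
    import sys
    for f in sys.argv[1:]: print(f,marks(f))
E
python3 fit.py p1 p2 p3 p4
```

```text
p1 [(np.float64(3.71), np.float64(105.0)), (np.float64(34.51), np.float64(135.0)), (np.float64(63.87), np.float64(101.0)), (np.float64(91.7), np.float64(86.0)), (np.float64(117.99), np.float64(87.0)), (np.float64(143.08), np.float64(96.0)), (np.float64(164.67), np.float64(106.0))]
p2 [(np.float64(3.77), np.float64(110.0)), (np.float64(34.5), np.float64(135.0)), (np.float64(63.86), np.float64(102.0)), (np.float64(91.69), np.float64(87.0)), (np.float64(117.97), np.float64(90.0)), (np.float64(145.3), np.float64(108.0)), (np.float64(167.07), np.float64(97.0))]
p3 [(np.float64(3.72), np.float64(105.0)), (np.float64(34.51), np.float64(135.0)), (np.float64(63.84), np.float64(99.0)), (np.float64(93.61), np.float64(115.0)), (np.float64(100.33), np.float64(20.0)), (np.float64(117.89), np.float64(97.0)), (np.float64(143.08), np.float64(97.0)), (np.float64(167.02), np.float64(90.0))]
p4 [(np.float64(3.71), np.float64(104.0)), (np.float64(34.51), np.float64(134.0)), (np.float64(51.35), np.float64(51.0)), (np.float64(62.06), np.float64(99.0)), (np.float64(91.28), np.float64(86.0)), (np.float64(117.9), np.float64(95.0)), (np.float64(142.98), np.float64(87.0)), (np.float64(166.99), np.float64(87.0))]
```

{"fn": "servo_tool", "kwargs": {
  "targets": [
    {"linear":[0,1.5,0],"roll":0},
    {"linear":[0,3,0],"roll":0},
    {"linear":[0,4,0],"roll":0},
    {"linear":[0,4.6,0],"roll":0},
    {"linear":[0,4.8,0],"roll":0}
  ]
}}

```text
time: 13.9
ee_pos: [0.6115, -0.1031, 0.0799]
tcp_rot: [-3.138, 0.001, 0.227]
contact_force: [-2.1, 11.6, 0.9]
finger_gap: 0.0186
```

```bash
python3 -c "
from h import *
look('p5')"; python3 fit.py p5
```

```text
t 13.95 F along pull -11.61 side 0.4 Fz 0.59 drawn mm 54.28 side mm -0.37 z 0.0799 gap 0.0184
p5 [(np.float64(3.71), np.float64(105.0)), (np.float64(35.32), np.float64(106.0)), (np.float64(38.4), np.float64(57.0)), (np.float64(45.81), np.float64(31.0)), (np.float64(63.7), np.float64(85.0)), (np.float64(91.29), np.float64(87.0)), (np.float64(117.83), np.float64(89.0)), (np.float64(142.98), np.float64(86.0)), (np.float64(166.99), np.float64(86.0))]
```

View pics/p5b.png

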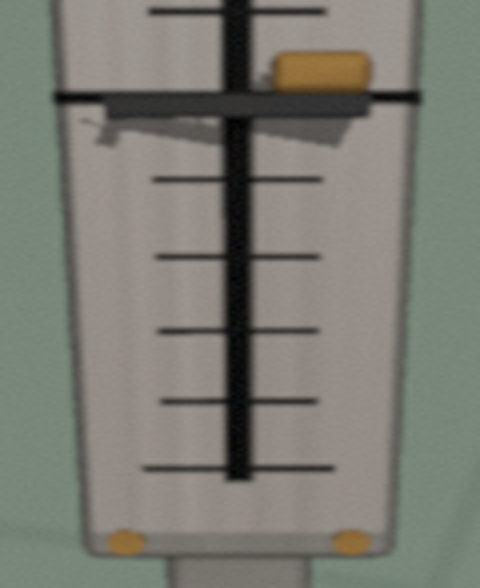

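{"fn": "servo_tool", "kwargs": {
  "targets": [
    {"linear":[0,0.4,0],"roll":0},
    {"linear":[0,0.8,0],"roll":0},
    {"linear":[0,1.0,0],"roll":0},
    {"linear":[0,1.0,0],"roll":0}
  ]
}}

```text
time: 14.35
ee_pos: [0.6117, -0.104, 0.0799]
tcp_rot: [-3.138, 0.001, 0.227]
contact_force: [-1.7, 10.8, 1.8]
finger_gap: 0.0186
```

```bash
python3 -c "
from h import *
look('p6')"
```

```text
t 14.4 F along pull -11.83 side 0.34 Fz 1.23 drawn mm 55.16 side mm -0.36 z 0.0799 gap 0.0186
```

View pics/p6b.png

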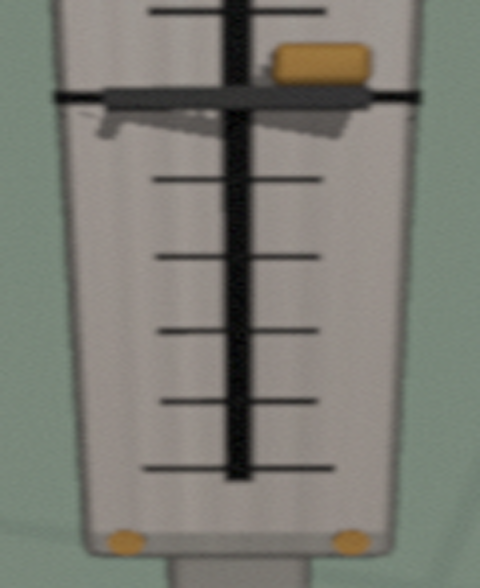

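{"fn": "servo_tool", "kwargs": {
  "targets": [
    {"linear":[0,0.25,0],"roll":0},
    {"linear":[0,0.25,0],"roll":0},
    {"linear":[0,0.25,0],"roll":0},
    {"linear":[0,0.25,0],"roll":0},
    {"linear":[0,0.25,0],"roll":0}
  ]
}}

```text
time: 14.9
ee_pos: [0.6117, -0.1042, 0.0798]
tcp_rot: [-3.138, 0.001, 0.227]
contact_force: [-2.5, 11.7, 2.0]
finger_gap: 0.0186
```

```bash
python3 -c "
from h import *
look('p7')"
```

```text
t 14.95 F along pull -11.95 side 0.75 Fz 0.89 drawn mm 55.39 side mm -0.38 z 0.0798 gap 0.0183
```

View pics/p7b.png

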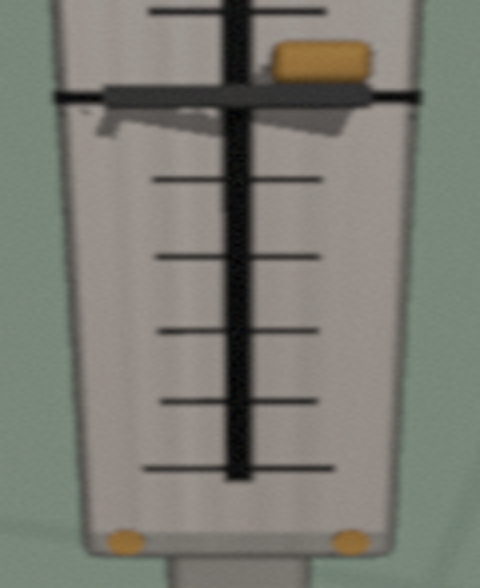

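Pointer (v≈97) covers the long line (v≈97). Now I hold it there.

{"fn": "servo_tool", "kwargs": {
  "targets": [
    {"linear":[0,0,0],"roll":0},
    {"linear":[0,0,0],"roll":0},
    {"linear":[0,0,0],"roll":0},
    {"linear":[0,0,0],"roll":0},
    {"linear":[0,0,0],"roll":0}
  ]
}}

```text
time: 15.45
ee_pos: [0.6117, -0.1043, 0.0799]
tcp_rot: [-3.138, 0.001, 0.227]
contact_force: [-2.1, 12.1, 1.5]
finger_gap: 0.0185
```

{"fn": "servo_tool", "kwargs": {
  "targets": [
    {"linear":[0,0,0],"roll":0},
    {"linear":[0,0,0],"roll":0},
    {"linear":[0,0,0],"roll":0},
    {"linear":[0,0,0],"roll":0},
    {"linear":[0,0,0],"roll":0}
  ]
}}

```text
time: 15.95
ee_pos: [0.6117, -0.1042, 0.0799]
tcp_rot: [-3.138, 0.001, 0.227]
contact_force: [-3.1, 11.2, 1.2]
finger_gap: 0.0187
```

{"fn": "servo_tool", "kwargs": {
  "targets": [
    {"linear":[0,0,0],"roll":0},
    {"linear":[0,0,0],"roll":0},
    {"linear":[0,0,0],"roll":0},
    {"linear":[0,0,0],"roll":0},
    {"linear":[0,0,0],"roll":0}
  ]
}}

```text
time: 16.45
ee_pos: [0.6117, -0.1042, 0.0799]
tcp_rot: [-3.138, 0.001, 0.227]
contact_force: [-2.7, 11.5, 1.7]
finger_gap: 0.0185
```

{"fn": "servo_tool", "kwargs": {
  "targets": [
    {"linear":[0,0,0],"roll":0},
    {"linear":[0,0,0],"roll":0},
    {"linear":[0,0,0],"roll":0},
    {"linear":[0,0,0],"roll":0},
    {"linear":[0,0,0],"roll":0}
  ]
}}

```text
time: 16.95
ee_pos: [0.6117, -0.1043, 0.0799]
tcp_rot: [-3.138, 0.001, 0.227]
contact_force: [-2.4, 11.4, 2.0]
finger_gap: 0.0187
```

{"fn": "servo_tool", "kwargs": {
  "targets": [
    {"linear":[0,0,0],"roll":0},
    {"linear":[0,0,0],"roll":0},
    {"linear":[0,0,0],"roll":0},
    {"linear":[0,0,0],"roll":0},
    {"linear":[0,0,0],"roll":0}
  ]
}}

```text
time: 17.45
ee_pos: [0.6117, -0.1042, 0.0798]
tcp_rot: [-3.138, 0.001, 0.227]
contact_force: [-2.1, 11.1, 0.8]
finger_gap: 0.0183
```

```bash
python3 -c "
from h import *
look('p8')"
```

```text
t 17.5 F along pull -11.49 side 0.03 Fz 2.16 drawn mm 55.38 side mm -0.37 z 0.0799 gap 0.0184
```

View pics/p8b.png

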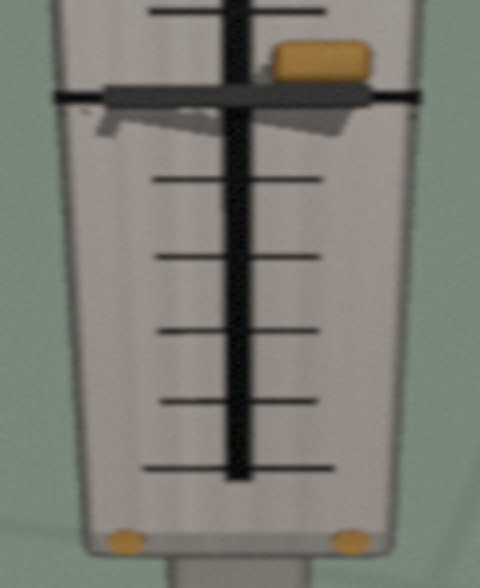

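{"fn": "servo_tool", "kwargs": {
  "targets": [
    {"linear":[0,-1,0],"roll":0},
    {"linear":[0,-2.5,0],"roll":0},
    {"linear":[0,-4.5,0],"roll":0},
    {"linear":[0,-6.5,0],"roll":0},
    {"linear":[0,-8.5,0],"roll":0}
  ]
}}

```text
time: 18.0
ee_pos: [0.61, -0.0967, 0.0799]
tcp_rot: [-3.14, 0.0, 0.227]
contact_force: [-1.7, 7.7, 0.5]
finger_gap: 0.0188
```

{"fn": "servo_tool", "kwargs": {
  "targets": [
    {"linear":[0,-2,0],"roll":0},
    {"linear":[0,-4,0],"roll":0},
    {"linear":[0,-6,0],"roll":0},
    {"linear":[0,-8,0],"roll":0},
    {"linear":[0,-10,0],"roll":0}
  ]
}}

```text
time: 18.5
ee_pos: [0.6078, -0.0873, 0.0799]
tcp_rot: [-3.141, 0.0, 0.227]
contact_force: [-1.4, 6.7, -0.8]
finger_gap: 0.0185
```

{"fn": "servo_tool", "kwargs": {
  "targets": [
    {"linear":[0,-2,0],"roll":0},
    {"linear":[0,-4,0],"roll":0},
    {"linear":[0,-6,0],"roll":0},
    {"linear":[0,-8,0],"roll":0},
    {"linear":[0,-10,0],"roll":0}
  ]
}}

```text
time: 19.0
ee_pos: [0.6057, -0.078, 0.0799]
tcp_rot: [-3.141, 0.0, 0.227]
contact_force: [-0.4, 3.6, -1.5]
finger_gap: 0.0184
```

{"fn": "servo_tool", "kwargs": {
  "targets": [
    {"linear":[0,-2,0],"roll":0},
    {"linear":[0,-4,0],"roll":0},
    {"linear":[0,-6,0],"roll":0},
    {"linear":[0,-8,0],"roll":0},
    {"linear":[0,-10,0],"roll":0}
  ]
}}

```text
time: 19.5
ee_pos: [0.6036, -0.0684, 0.08]
tcp_rot: [3.141, -0.0, 0.227]
contact_force: [-0.2, 3.5, -1.1]
finger_gap: 0.0183
```

```bash
python3 -c "
from h import *
look('p9')"
```

```text
t 19.55 F along pull -4.0 side -0.52 Fz -0.85 drawn mm 18.39 side mm -0.21 z 0.08 gap 0.0184
```

View pics/p9b.png

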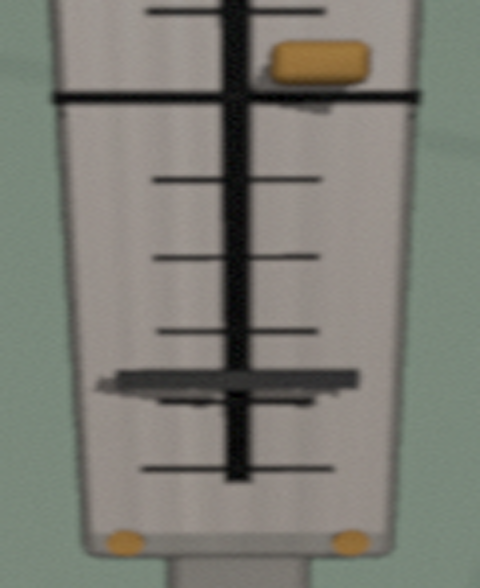

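{"fn": "servo_tool", "kwargs": {
  "targets": [
    {"linear":[0,-2,0],"roll":0},
    {"linear":[0,-4,0],"roll":0},
    {"linear":[0,-6,0],"roll":0},
    {"linear":[0,-8,0],"roll":0},
    {"linear":[0,-10,0],"roll":0}
  ]
}}

```text
time: 20.05
ee_pos: [0.6014, -0.0587, 0.08]
tcp_rot: [3.141, -0.0, 0.227]
contact_force: [-0.5, 0.3, -0.1]
finger_gap: 0.0186
```

{"fn": "servo_tool", "kwargs": {
  "targets": [
    {"linear":[0,-1.5,0],"roll":0},
    {"linear":[0,-3,0],"roll":0},
    {"linear":[0,-4.5,0],"roll":0},
    {"linear":[0,-5.5,0],"roll":0},
    {"linear":[0,-5.5,0],"roll":0}
  ]
}}

```text
time: 20.55
ee_pos: [0.6001, -0.0532, 0.0799]
tcp_rot: [-3.142, -0.0, 0.227]
contact_force: [-0.2, 0.5, -0.4]
finger_gap: 0.0183
```

```bash
python3 -c "
from h import *
look('p10')"
```

```text
t 20.6 F along pull 0.81 side 0.34 Fz -1.28 drawn mm 3.07 side mm -0.22 z 0.0799 gap 0.0186
```

View pics/p10b.png

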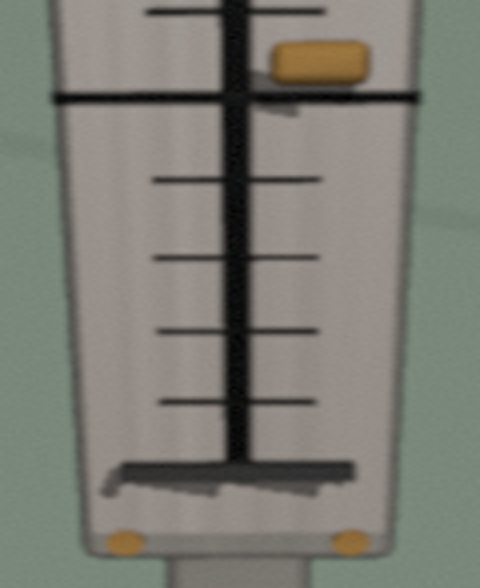

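{"fn": "servo_tool", "kwargs": {
  "targets": [
    {"linear":[0,0,0.2],"roll":0},
    {"linear":[0,0,0.2],"roll":0}
  ]
}}

```text
time: 20.8
ee_pos: [0.6001, -0.0533, 0.0798]
tcp_rot: [-3.142, -0.0, 0.227]
contact_force: [-0.1, 1.0, 0.3]
finger_gap: 0.0186
```

{"fn": "servo_tool", "kwargs": {
  "targets": [
    {"linear":[0,0,0],"roll":0},
    {"linear":[0,0,0],"roll":0},
    {"linear":[0,0,0],"roll":0},
    {"linear":[0,0,0],"roll":0}
  ],
  "claw": 0.45
}}

```text
time: 21.2
ee_pos: [0.6001, -0.0533, 0.0797]
tcp_rot: [3.142, -0.0, 0.227]
contact_force: [-1.0, 0.0, 0.3]
finger_gap: 0.0385
```

{"fn": "servo_tool", "kwargs": {
  "targets": [
    {"linear":[0,0,-10],"roll":0},
    {"linear":[0,0,-30],"roll":0},
    {"linear":[0,0,-70],"roll":0},
    {"linear":[0,0,-110],"roll":0},
    {"linear":[0,0,-140],"roll":0}
  ]
}}

```text
time: 21.7
ee_pos: [0.6003, -0.0533, 0.2233]
tcp_rot: [3.14, -0.003, 0.227]
contact_force: [1.2, -0.9, -1.1]
finger_gap: 0.0383
```

{"fn": "servo_tool", "kwargs": {
  "targets": [
    {"linear":[0,-40,-20],"roll":0},
    {"linear":[0,-80,-20],"roll":0},
    {"linear":[0,-100,-20],"roll":0},
    {"linear":[0,-100,-20],"roll":0},
    {"linear":[0,-100,-20],"roll":0}
  ]
}}

```text
time: 22.2
ee_pos: [0.5776, 0.044, 0.2403]
tcp_rot: [3.141, -0.001, 0.228]
contact_force: [0.2, -0.1, 0.9]
finger_gap: 0.0384
```

```bash
python3 - <<'E'
from h import *
f=save('wrist','e1.png');save('top','e2.png')
a=cv2.imread('pics/e1.png');b=cv2.imread('pics/e2.png')
cv2.imwrite('pics/e1b.png',cv2.resize(a,(800,600),interpolation=cv2.INTER_CUBIC))
s=observe();plan(s=s)
for n in ['tin','jar','comb','soap','brush_case','soap_dish']:
    print(n,[(np.round(d['position'],4),round(d['conf'],2)) for d in pinpoint('top',n)[:1]])
E
```

```text
t 22.3 pos [0.5778 0.0432 0.2398] rot [ 3.141 -0.     0.226] F [ 0.2 -0.8 -1. ] M [-0.01  0.01  0.02] gap 0.0385 q [-0.13  0.43  1.2  -0.    1.52 -0.36]
shift [ 0.  0. -0.] roll -0.0
tin []
jar [(array([0.6346, 0.0697, 0.0753]), 0.53)]
comb [(array([0.443 , 0.1485, 0.0752]), 0.7)]
soap [(array([0.5359, 0.2071, 0.0739]), 0.66)]
brush_case [(array([ 0.6229, -0.2852,  0.0753]), 0.73)]
soap_dish [(array([0.5261, 0.35  , 0.0759]), 0.82)]
```

View pics/e1b.png

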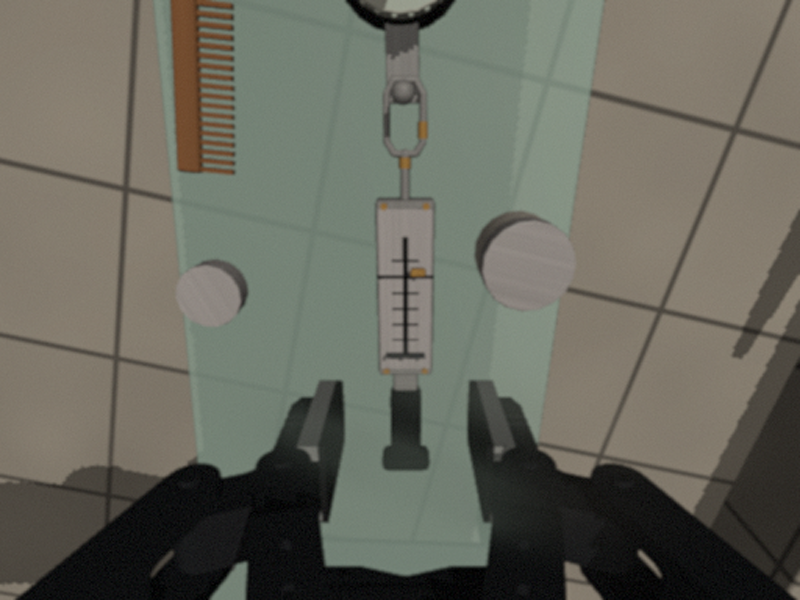

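View pics/e2.png

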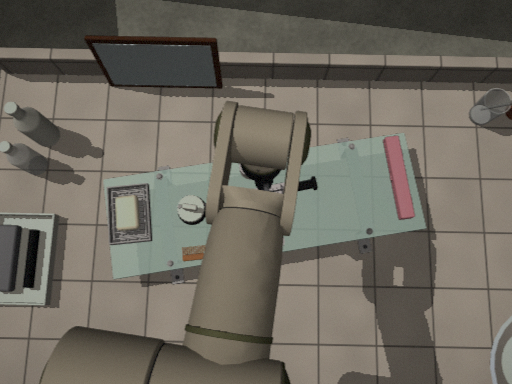

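```bash
python3 -c "
from workcell import *
print(close_job())"
```

```text
the job is handed in; nothing more can be done
None
```

The hook is locked and proved at the 10 N line, and the job was handed in at about 22 s. `close_job()` gave no verdict.

- **Locking:** I turned the cap about 1.09 rad clockwise. The wrist picture then showed the pin head sunk to the lower level, and the turning moment had risen to 0.31 N m. I did not look at the pin again after releasing the grip.
- **Proving:** I drew the scale straight back by its handle, in steps with a picture between, until the pointer covered the long line. I estimate 49.5–50 mm of pointer travel, allowing for parallax. It stood there about 2.5 s. The hand felt about 11.5–12 N. That is about 10 N from the spring, and the rest is close to the 1.5 N the rider and rubbing can add.
- **Easing back:** I returned it at about 20 mm/s, and the last picture in the grip showed the pointer at zero.
- **Last checks:** The scale lies on the glass with its ring round the post. The rider rests where the pointer left it at the long line, and the gripper is well clear. The jar, tin and comb look undisturbed in the last wrist picture. The soap dish and brush case look undisturbed in the last top picture.
- **Failed or disagreeing checks:** In that top picture the arm hides part of the shelf. The network did not find the tin there and gave a wrong place for the soap (on the hook), though the soap is plainly still in its dish. My own estimates of the pointer reading, from the image and from how far the tool had moved, differed by up to about 0.5 mm.

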